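# Lock the roller's castle nut with its pin

### The job

On the upright roller, tighten the brass castle nut (clockwise from above) just to its next slot that lines up with the cross hole in the stub; do not back it off and do not run past that slot. Then slide the orange-gripped locking pin gently through slot and hole until it is fully home against the nut, without forcing it (never more than 20 N), and let go. Leave everything else where it is.

Things in the scene. Friction and masses are not known exactly. Their poses are not given: they have to be found in the camera images.
- fixture: Upright roller fixed to the table: dark base disc (150 mm across, 12 mm thick), aluminium drum (90 mm across, top 82 mm above the table), dark collar (38 mm across, 82 to 112 mm), on it the brass castle nut (112 to 144 mm) on a steel stub (30 mm across, end at 152 mm). Origin: on their common upright axis at table height. Its level x axis is roughly the direction of the cross hole.
- cross (a point): Centre of the cross hole, on the fixture's upright axis, 139 mm above the table. The hole (7.6 mm wide and high) runs level right through the stub; a white stripe on the stub's end lies along it. Axes as fixture: x is the hole's direction only within 0.38 rad (see stub_end).
- stub_end (a point): Middle of the stub's upper end, 152 mm above the table; axes as fixture. The stub is set at an unmeasured angle, up to 0.32 rad either side of the fixture's x axis, and about that it also swivels 0.06 rad either way between hard stops (drag 0.12 N m), staying where left. The nut, turned clockwise, first carries the stub to its clockwise stop and only then turns on it (drag 0.6 N m).
- nut (a joint): Angle of the brass castle nut on the stub (not on the fixture), rad; grows as the nut is tightened, clockwise from above. Slots stand over the cross hole at 0 (the slot last passed) and at 1.047 (the next one); it starts in between, at 0.45 to 0.75.
- nut_mid (a point): Middle of the nut's hexagon, on the fixture's axis, 123 mm above the table; axes as fixture. Hexagon: 46 mm across flats, 112 to 134 mm above the table. Above it a crown, 45 mm across, 10 mm high, with six open-topped slots 60 degrees apart, 8.6 mm wide, one over the middle of each flat: with a slot over the hole, two flats face squarely along the hole.
- pin: Locking pin with orange grip, standing on the table, 48 to 84 g. The grip is an upright block 36 mm long (x), 20 mm wide (y), 60 mm high; from its +x face a steel rod, 6 mm in diameter, round-ended, sticks out 50 mm level, 34 mm above the underside. Origin: centre of the grip's underside; x points along the rod.
- pin_mid (a point): Point on the orange pin's rod 23 mm out from the grip's face (in pin x 41 mm, z 34 mm). When fully home, the grip's +x face rests on a flat of the nut, 23 mm from the fixture's axis, this point is at the hole's centre, and the pin stays there unheld. It may go in from either end of the hole. Axes as pin.
- thick_pin: Blue-gripped locking pin, same shape as the orange one but with an 11 mm rod that does not fit the hole; bystander. Origin: centre of the grip's underside; its x axis points along the rod.
- spare_nut: Loose steel castle nut, 46 mm across flats, 32 mm high, bystander. Origin: centre of its underside.
- cap0: Red plastic end cap, 34 mm across, 24 mm high, bystander. Origin: centre of its underside.
- cap1: Second red plastic end cap, the same size, bystander. Origin: centre of its underside.
- can: Grey spray can with a white label, 60 mm across, 150 mm high, standing, bystander. Origin: centre of its underside.
- driver: Screwdriver with green handle, 190 mm long, lying on the table, bystander. Origin: on its underside near mid-length, x axis towards the tip.
Not all that is in view belongs to the job. Several things look just like the pin: the one meant starts nearest to the robot's base.

How it is judged:
By the outcome, as a careful person would: the job done as asked, in the order asked, and still so for the second after the job is handed in, with the robot touching nothing.
It also fails if it takes over 72 s, if anything falls off the work surface, if the arm or the gripper's body presses on something with over 40 N, if the wrist force passes 120 N, or if a joint passes its speed limit or range.

### The arm

A 7-joint arm with a two-finger parallel gripper is mounted at the origin on the work surface. World frame = base frame: x ahead of the robot, y to its left, z up, the work surface at z = 0. Lengths are in m, angles in rad, forces in N, time in s.
With the tool pointing down it reaches from about 0.4 to 0.85 m from the base axis. Payload 10.4 kg.
Tool frame: the origin (TCP) lies between the finger pads; the fingertips stand 22 mm ahead of it and the grasp point (between the pads) lies 3 mm ahead of it (r.nose_length is the distance from the TCP to the fingertips, in m); z points along the fingers, y is the line along which they close (so a half turn about z gives the same grasp; the last joint's range is limited). The gripper opens to 87 mm and grips with 3 to 60 N. Pads are 19 mm wide; open, the fingers measure 117 mm over their backs; the gripper's body (75 mm by 190 mm) begins 51 mm behind the grasp point.
Start: joints at [-1.292, 0.332, -0.065, 1.46, 0.022, 1.35, -0.088], TCP at [0.186, 0.597, 0.245] pointing down, gripper open.
Joint ranges: [-2.6, 2.6], [-0.5, 2.12], [-1.47, 1.34], [0.16, 2.42], [-1.27, 4.41], [0.06, 2.06], [-2.6, 2.6]. Speed limits (rad/s): [2.22, 2.22, 2.79, 2.79, 3.14, 3.14, 3.14].

### API

Orientations are given as a unit quaternion [x, y, z, w].
In Python, from bench import readout, cams, r gives the robot as it stands. The module is installed in compiled form; this text tells all that it offers.
- The arm moves only by the tool step_arm, never from a script. Its argument "deltas" is a list that holds one entry, the list of rows, each a list of 7 numbers: the turn, a rotation vector about the tool's x, y, z in rad, then the shift along the tool's x, y, z in m, then the opening in per cent of the stroke, from 0 (shut) to 100 (fully open). A call has 1 to 20 rows; each row is the pose to reach, as a shift and turn from the pose commanded when the call began, along the tool's axes at that moment; what a row does not reach only later rows make up. A row lasts 1/8 s, in which the tool goes at most 62.5 mm and 10.7 degrees, less where a joint would pass 70% of its speed; a pose out of reach is approached as far as the arm can. A call with a gripper value outside its range is refused whole. The fingers move at their own pace and stop on an object; "squeeze" is the grip in N (left out, the last holds). Time passes only in rows, so rows that repeat a pose let the fingers close. It gives the time, the measured TCP pose, the force, the opening and the grip force at its end, in the units of the state.
- readout.read_state(): the state, without advancing time (a new reading comes with each control period).
- cams.camera(name): name is "scene" or "top"; returns a dict with "img" (384x512x3 uint8, red, green, blue), "fx", "fy", "cx", "cy" (pixels), "k1" (the pictures are not rectified: a ray, as slopes to the right and down, at radius r is drawn at 1 + k1 r^2 times it, then the intrinsics apply), "origin" and "rotation" of the camera in the world. Camera axes: x right, y up, looking along -z (the intrinsics and any distortion apply to the point x, -y, -z); pixel columns grow to the right and rows downward; lengths in m; the calibration is good to about 2 mm. A picture is of the moment at which its call begins. There is no depth.
- r.close_job(): hands the job in; it is judged then, once.
The state is a dict: "time": time; "joint_positions": joint angles; "joint_vel": joint speeds; "joint_torque": joint torques, N m; "ee_pos": TCP position; "eef_rot": TCP orientation; "ft_force": force on the tool from outside, world axes, zero at the start; "torque": the same for the moment, N m; "width": finger opening in m; "grip_force": force on a finger pad.
Only numpy, scipy, OpenCV 4.12 (cv2) and the standard library are available. Lean on these libraries where they do the work, as an engineer would, in place of code of your own. Each camera call takes 0.05 s, during which the arm holds its last target. There are 200 camera calls.

## Working session

There is one attempt and no reset: what is moved stays moved. The work goes in short steps, Python scripts to look and compute and a tool call to move; the robot and the scene stay as the last step left them, time stands still between calls to the robot, and variables do not carry over. Pictures are saved under pics/ and viewed, at most 10 in all, crops included, and the job is handed in when it is done.

Besides the shell and the picture viewer there is one more tool, called as a command line: name --argument value ..., lists and objects as JSON in quotes. step_arm: Moves the arm, as the interface text tells. Its arguments: {"type":"object","properties":{"deltas":{"type":"array"},"squeeze":{"type":"number"}},"required":["deltas"]}

```bash
mkdir -p pics
cat > h.py <<'E'
import numpy as np, cv2
from bench import readout, cams, r
from scipy.spatial.transform import Rotation as R
def ray(c,u,v):
    x,y=(u-c["cx"])/c["fx"],(v-c["cy"])/c["fy"]
    rd=np.hypot(x,y); q=rd
    for _ in range(20): q=rd/(1+c["k1"]*q*q)
    s=q/rd if rd>0 else 1
    d=rotm(c)@np.array([x*s,-y*s,-1]); return np.array(c["origin"]),d
def rotm(c):
    m=np.array(c["rotation"],float)
    return m if m.shape==(3,3) else R.from_quat(m).as_matrix()
def plane(c,u,v,z):
    o,d=ray(c,u,v); return o+d*(z-o[2])/d[2]
def proj(c,p):
    q=rotm(c).T@(np.array(p)-np.array(c["origin"])); x,y=q[0]/-q[2],-q[1]/-q[2]
    s=1+c["k1"]*(x*x+y*y); return np.array([c["cx"]+c["fx"]*x*s,c["cy"]+c["fy"]*y*s])
def cam(n,name=None):
    c=cams.camera(n)
    if name: cv2.imwrite("pics/"+name,c["img"][:,:,::-1])
    return c
E
python3 - <<'E'
from h import *
for n in("scene","top"):
    c=cam(n,n+"0.png"); print(n,{k:np.round(v,3).tolist() for k,v in c.items() if k!="img"})
s=readout.read_state(); print({k:np.round(v,3).tolist() for k,v in s.items()})
E
```

```text
scene {'fx': 428.695, 'fy': 428.695, 'cx': 254.348, 'cy': 191.175, 'k1': -0.034, 'origin': [1.247, -0.555, 0.674], 'rotation': [0.44, 0.184, 0.362, 0.801]}
top {'fx': 456.655, 'fy': 456.655, 'cx': 255.709, 'cy': 190.138, 'k1': 0.041, 'origin': [0.331, 0.055, 1.406], 'rotation': [0.082, -0.08, -0.688, 0.717]}
{'time': 0.1, 'joint_positions': [-1.292, 0.333, -0.065, 1.461, 0.022, 1.35, -0.088], 'joint_vel': [0.001, -0.002, -0.001, -0.001, -0.001, 0.002, 0.002], 'joint_torque': [0.001, -62.454, 0.024, -39.072, -0.061, 0.037, 0.0], 'ee_pos': [0.186, 0.596, 0.244], 'eef_rot': [0.15, 0.989, -0.001, -0.0], 'ft_force': [0.2, 0.62, 0.004], 'torque': [-0.029, 0.033, -0.032], 'grip_force': 0.0, 'width': 0.087}
```

View pics/scene0.png

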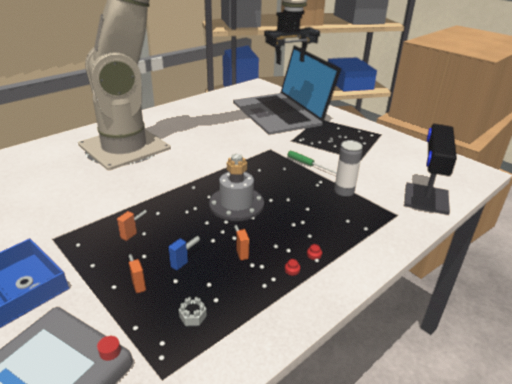

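View pics/top0.png

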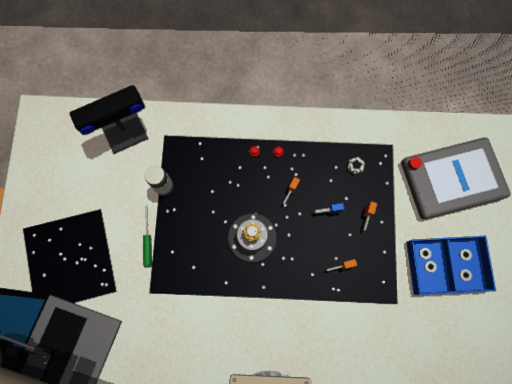

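The orange pins in the top view sit at about (345,266), (370,210) and (293,185). The one nearest the base (270,380) is (345,266), with its rod pointing left. The nut is at (251,232). Next I'll measure the details.

```bash
cat > m.py <<'E'
from h import *
def orange(c):
    h=cv2.cvtColor(c["img"],cv2.COLOR_RGB2HSV); m=cv2.inRange(h,(5,150,120),(16,255,255))
    n,l,s,ce=cv2.connectedComponentsWithStats(m); return [(s[i],ce[i],l==i) for i in range(1,n) if s[i][4]>25]
E
python3 - <<'E'
from m import *
t=cam("top");s=cam("scene")
for c in(t,s):
    for st,ce,m in orange(c): print(st,ce.round(1),plane(c,*ce,0.055 if c is t else .03).round(3))
def crop(c,u,v,w,h,k): return cv2.resize(c["img"][v-h:v+h,u-w:u+w],None,fx=k,fy=k,interpolation=cv2.INTER_CUBIC)[:,:,::-1]
a=crop(t,251,233,26,26,8);b=crop(s,237,175,26,26,8);
d=crop(t,342,266,26,18,8)
e=crop(s,132,225,26,18,8)
cv2.imwrite("pics/c1.png",np.vstack([np.hstack([a,b]),np.hstack([d,e])])[:600] if 0 else cv2.resize(np.vstack([np.hstack([a,b]),np.hstack([d,e])]),None,fx=.8,fy=.8))
E
```

```text
[290 177  10  12  76] [294.2 182.7] [ 0.674 -0.052  0.055]
[  0 189   4  19  42] [  0.8 195.6] [0.597 0.825 0.055]
[368 202   9  12  82] [372.1 207.5] [ 0.607 -0.287  0.055]
[344 259  13  10  84] [350.  263.4] [ 0.438 -0.22   0.055]
[117 212  19  28 334] [126.  225.3] [ 0.436 -0.221  0.03 ]
[237 229  12  31 283] [242.8 243.7] [ 0.673 -0.05   0.03 ]
[129 259  16  33 335] [137. 275.] [ 0.605 -0.286  0.03 ]
```

View pics/c1.png

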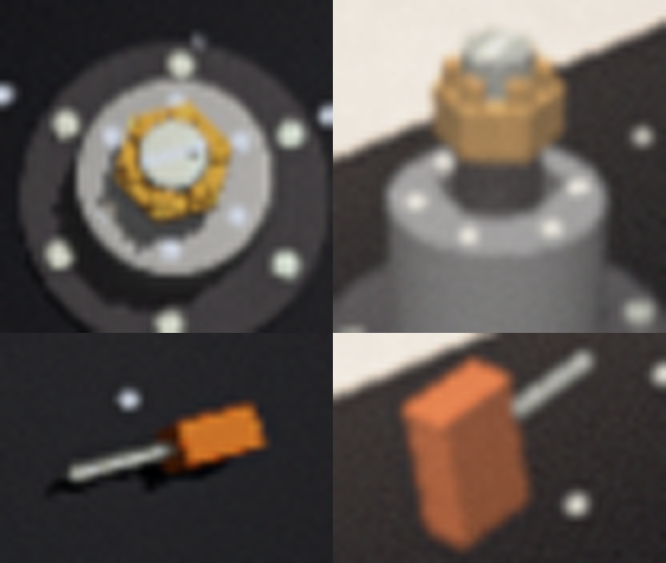

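```bash
cat >> m.py <<'E'
def avg(n,k=6):
    c=cams.camera(n); a=c["img"].astype(float)
    for _ in range(k-1): a+=cams.camera(n)["img"]
    c["img"]=a/k; return c
def rect(c,ctr,z,half=.04,n=320):
    # level patch: right = -y world, up = +x world
    g=np.linspace(-half,half,n); m=np.array([[proj(c,(ctr[0]-a,ctr[1]-b,z)) for b in g] for a in g],np.float32)
    return cv2.remap(c["img"].astype(np.float32),m[...,0],m[...,1],cv2.INTER_CUBIC)
E
python3 - <<'E'
from m import *
t=avg("top");s=avg("scene")
np.save("t.npy",t["img"]);np.save("s.npy",s["img"])
# fixture centre from base-disc studs / stub end / drum top
def cen(c,lo,hi,box,z):
    u0,v0,u1,v1=box; h=cv2.cvtColor(c["img"].astype(np.uint8),cv2.COLOR_RGB2HSV)
    m=cv2.inRange(h,lo,hi); k=np.zeros_like(m);k[v0:v1,u0:u1]=m[v0:v1,u0:u1]
    n,l,st,ce=cv2.connectedComponentsWithStats(k); i=1+st[1:,4].argmax(); return st[i],ce[i],plane(c,*ce[i],z)
print(cen(t,(0,0,170),(180,60,255),(243,222,261,240),.152))
print(cen(s,(0,0,110),(180,60,255),(226,150,248,165),.152))
for nm,lo,hi,b in(("t",(10,90,90),(30,255,255),(240,218,264,246)),): print("nut",cen(t,lo,hi,b,.139))
print("nut scene",cen(s,(8,90,60),(30,255,255),(220,150,255,180),.128))
for (c,ce) in ((t,(251.9,231.1)),(s,(236.5,157))): print(plane(c,*ce,.152))
ctr=plane(t,251.9,231.1,.152)
a=rect(t,ctr,.152,.03,300);b=rect(s,ctr,.152,.03,300);d=rect(t,ctr,.134,.03,300)
def st(x,lo,hi): return np.clip((x-lo)/(hi-lo)*255,0,255)
def gr(x):
  q=x.mean(2); q=st(q,np.percentile(q[90:210,90:210],30),q[90:210,90:210].max()); return np.dstack([q]*3)
cv2.imwrite("pics/r1.png",np.vstack([np.hstack([a,b])[:,:,::-1],np.hstack([gr(a),gr(b)])]))
E
```

```text
(array([247, 226,  10,  10,  80], dtype=int32), array([251.6875, 230.55  ]), array([0.50823266, 0.07021451, 0.152     ]))
(array([226, 150,  22,  15, 231], dtype=int32), array([236.22077922, 154.96536797]), array([0.50614309, 0.07009292, 0.152     ]))
nut (array([243, 223,  18,  19, 146], dtype=int32), array([251.32191781, 232.76027397]), array([0.50384449, 0.07112226, 0.139     ]))
nut scene (array([227, 158,  21,  16, 236], dtype=int32), array([236.62288136, 166.36440678]), array([0.51955072, 0.06015401, 0.128     ]))
[0.5067323  0.06956198 0.152     ]
[0.51488532 0.06364826 0.152     ][ WARN:0@5.800] global loadsave.cpp:1063 imwrite_ Unsupported depth image for selected encoder is fallbacked to CV_8U.
```

View pics/r1.png

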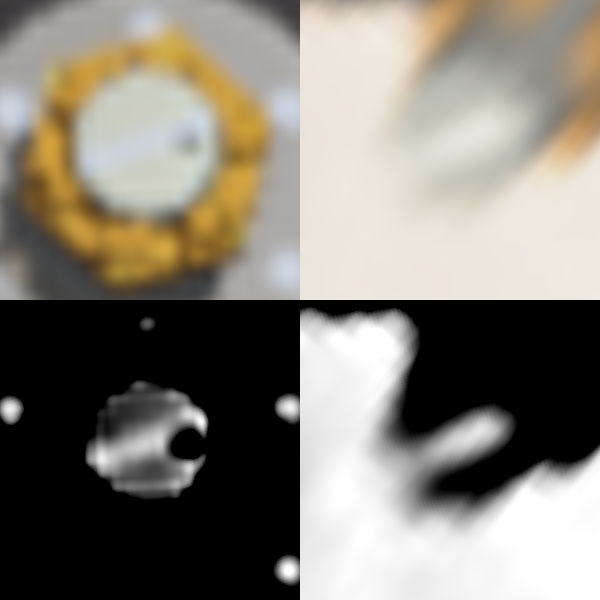

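The stub end disc is centred at about (147,143) in the rectified top patch. The bluish stripe runs from (85,158) to about (205,120), with a dark dot near one end. The hexagon's corners lie at about (175,25), (265,125), (130,285), (35,205) and (45,65). Next I'll put numbers on the stripe, the nut and the pin.

```bash
cat >> m.py <<'E'
def stripe(t,ctr):
    a=rect(t,ctr,.152,.03,300); g=np.linspace(.03,-.03,300); Y,X=np.meshgrid(g,-g[::-1])  # X up, Y left
    X=-X if X[0,0]<0 else X
    rr=np.hypot(X,Y); w=(a[...,2]-a[...,0]); lum=a.mean(2); ok=(rr<.0125)&(lum>np.percentile(lum[rr<.0125],15))
    w=np.where(ok,w,-99); th=np.percentile(w[ok],72); m=ok&(w>th)
    l=cv2.fitLine(np.stack([X[m],Y[m]],1).astype(np.float32),cv2.DIST_L1,0,1e-5,1e-5).ravel()
    return np.degrees(np.arctan2(l[1],l[0]))%180, l, m
def hexang(t,ctr,z=.134):
    a=rect(t,ctr,z,.04,400).clip(0,255).astype(np.uint8); h=cv2.cvtColor(a,cv2.COLOR_RGB2HSV)
    m=cv2.inRange(h,(10,110,80),(30,255,255)); m=cv2.morphologyEx(m,cv2.MORPH_CLOSE,np.ones((9,9)))
    cs,_=cv2.findContours(m,0,1); c=cv2.convexHull(max(cs,key=cv2.contourArea))[:,0]
    mo=cv2.moments(c); u=np.array([mo["m10"],mo["m01"]])/mo["m00"]
    mm=cv2.drawContours(np.zeros_like(m),[c],-1,1,-1); v,uu=np.nonzero(mm)
    dx,dy=-(v-u[1]),-(uu-u[0]); r=np.hypot(dx,dy); f=np.arctan2(dy,dx)
    ph=np.angle((r**6*np.exp(6j*f)).sum())/6   # corner direction mod 60
    return np.degrees(ph), ctr[0]-(u[1]-199.5)*.0002, ctr[1]-(u[0]-199.5)*.0002, cv2.contourArea(c)*.04
E
python3 - <<'E'
from m import *
t=cams.camera("top");s=cams.camera("scene");t["img"]=np.load("t.npy");s["img"]=np.load("s.npy")
ctr=(.508,.0702)
print("stripe deg from x, ccw",stripe(t,ctr)[:2]); print("corner",hexang(t,ctr)); 
# scene stripe
c2=(.5097,.0685); b=rect(s,c2,.152,.03,300).mean(2)
for R0 in(.009,.011):
    g=np.linspace(-.03,.03,300); V,U=np.meshgrid(-g,-g,indexing="ij"); ok=np.hypot(U,V)<R0
    m=ok&(b>np.percentile(b[ok],75)); n,l,st,ce=cv2.connectedComponentsWithStats(m.astype(np.uint8)); i=1+st[1:,4].argmax(); m=l==i
    q=cv2.fitLine(np.stack([V[m],U[m]],1).astype(np.float32),cv2.DIST_L2,0,1e-5,1e-5).ravel(); print("scene stripe",np.degrees(np.arctan2(q[1],q[0]))%180,q,st[i])
# pin: grip top in top view & rod
for st,ce,m in orange(t|{"img":t["img"].astype(np.uint8)}):
    if abs(ce[0]-350)<8:
        cs,_=cv2.findContours(m.astype(np.uint8),0,1); print(cv2.minAreaRect(cs[0]))
        h=t["img"].astype(np.uint8)
hs=cv2.cvtColor(t["img"].astype(np.uint8),cv2.COLOR_RGB2HSV); m=cv2.inRange(hs,(0,0,95),(180,70,255)); k=np.zeros_like(m);k[262:276,322:345]=m[262:276,322:345]
n,l,st,ce=cv2.connectedComponentsWithStats(k); print(st[1:],ce[1:])
i=1+st[1:,4].argmax(); v,u=np.nonzero(l==i); P=np.array([plane(t,a,b,.034) for a,b in zip(u,v)])
q=cv2.fitLine(P[:,:2].astype(np.float32),cv2.DIST_L2,0,1e-5,1e-5).ravel(); d=q[:2]; pr=(P[:,:2]-q[2:])@d
print("rod",q,np.degrees(np.arctan2(d[1],d[0])),q[2:]+d*pr.min(),q[2:]+d*pr.max())
E
```

```text
stripe deg from x, ccw (np.float32(110.32027), array([ 3.4726739e-01, -9.3776613e-01,  5.3378596e-04, -2.0787140e-04],
      dtype=float32))
corner (np.float64(-13.914589090823496), np.float64(0.506610158007227), np.float64(0.07076915658351786), 1905.82)
scene stripe 114.77573 [ 4.1906741e-01 -9.0795511e-01 -7.0589280e-04 -2.1644842e-03] [ 123  132   71   42 1582]
scene stripe 114.68442 [ 4.1761997e-01 -9.0862179e-01 -1.4478283e-03 -6.2750396e-04] [  98  130   99   59 2365]
((349.9622497558594, 263.367919921875), (6.730666637420654, 12.362448692321777), 74.05460357666016)
[[327 266  15   5  32]] [[333.6875  267.84375]]
rod [ 0.28482667 -0.95857906  0.42436576 -0.17576261] -73.45151 [ 0.41839806 -0.15567843] [ 0.43077685 -0.19733903]
```

```bash
cat > go.py <<'E'
import sys
from h import *
# usage: go.py x y z yawdeg(tool y axis, world ccw)
def main(x,y,z,a):
    s=readout.read_state(); Rc=R.from_quat(s["eef_rot"]); a=np.radians(a)
    out=[]
    for k in(0,np.pi):
        yy=np.array([np.cos(a+k),np.sin(a+k),0]); zz=np.array([0,0,-1.]); Rt=R.from_matrix(np.stack([np.cross(yy,zz),yy,zz],1))
        rv=(Rc.inv()*Rt).as_rotvec(); out.append(rv)
    rv=min(out,key=np.linalg.norm); sh=Rc.inv().apply(np.array([x,y,z])-s["ee_pos"])
    print("t",round(s["time"],2),"rot",rv.round(4),"shift",sh.round(4))
    ya=Rc.as_matrix()[:,1]; print("now",np.round(s["ee_pos"],4),"yaw",np.degrees(np.arctan2(ya[1],ya[0])).round(2),"F",np.round(s["ft_force"],1),"M",np.round(s["torque"],2),"w",round(s["width"],4),"g",round(s["grip_force"],1),"q",np.round(s["joint_positions"],2))
if __name__=="__main__": main(*map(float,sys.argv[1:5]))
E
python3 go.py .508 .070 .19 72.5
```

```text
t 0.9 rot [ 0.0001 -0.      0.0036] shift [-0.4643 -0.4072  0.0545]
now [0.1858 0.5968 0.2446] yaw 72.71 F [-0.2  0.5 -0.6] M [ 0.02 -0.01 -0.04] w 0.0869 g 0.0 q [-1.29  0.33 -0.06  1.46  0.02  1.35 -0.09]
```

step_arm --deltas '[[[0, 0, 0, -0.05, -0.04, 0, 100], [0, 0, 0, -0.1, -0.08, 0, 100], [0, 0, 0, -0.15, -0.12, 0, 100], [0, 0, 0, -0.2, -0.16, 0, 100], [0, 0, 0, -0.25, -0.2, 0, 100], [0, 0, 0, -0.3, -0.25, 0.01, 100], [0, 0, 0, -0.34, -0.29, 0.02, 100], [0, 0, 0, -0.38, -0.33, 0.03, 100], [0, 0, 0, -0.42, -0.365, 0.04, 100], [0, 0, 0, -0.45, -0.395, 0.05, 100], [0, 0, 0, -0.464, -0.407, 0.054, 100], [0, 0, 0, -0.464, -0.407, 0.054, 100], [0, 0, 0, -0.464, -0.407, 0.054, 100], [0, 0, 0, -0.464, -0.407, 0.054, 100]]]'

```text
time: 2.65
ee_pos: [0.5075, 0.0715, 0.1908]
eef_rot: [0.149, 0.989, 0.0, 0.0]
ft_force: [-0.8, -0.5, -0.4]
width: 0.0872
grip_force: 0.0
```

```bash
python3 go.py .508 .070 .126 72.0
```

```text
t 2.65 rot [0.0007 0.0001 0.0142] shift [-0.0009 -0.0014  0.0648]
now [0.5075 0.0715 0.1908] yaw 72.81 F [-0.8 -0.5 -0.4] M [-0.04  0.02  0.02] w 0.0872 g 0.0 q [-0.62  0.12  0.42  1.85 -0.05  1.19  1.09]
```

step_arm --deltas '[[[0, 0, 0.014, 0, -0.0007, 0.02, 100], [0, 0, 0.014, 0, -0.001, 0.04, 90], [0, 0, 0.014, 0, -0.001, 0.058, 80], [0, 0, 0.014, 0, -0.001, 0.065, 70], [0, 0, 0.014, 0, -0.001, 0.065, 65], [0, 0, 0.014, 0, -0.001, 0.065, 60]]]' --squeeze 5

```text
time: 3.4
ee_pos: [0.5079, 0.0696, 0.1263]
eef_rot: [0.157, 0.988, 0.0, 0.001]
ft_force: [0.7, -0.9, -0.3]
width: 0.0548
grip_force: 0.0
```

step_arm --deltas '[[[0, 0, 0, 0, 0, 0, 57], [0, 0, 0, 0, 0, 0, 55], [0, 0, 0, 0, 0, 0, 53], [0, 0, 0, 0, 0, 0, 50], [0, 0, 0, 0, 0, 0, 48], [0, 0, 0, 0, 0, 0, 46]]]' --squeeze 5

```text
time: 4.15
ee_pos: [0.5077, 0.0694, 0.1258]
eef_rot: [0.157, 0.988, 0.0, 0.0]
ft_force: [0.1, 0.9, 1.5]
width: 0.0474
grip_force: 4.9
```

```bash
python3 go.py .508 .070 .126 72.0; python3 -c "
from h import *
cam('scene','n1.png')"
```

```text
t 4.15 rot [ 0.0005  0.0003 -0.0016] shift [-0.0001  0.0006 -0.0002]
now [0.5077 0.0694 0.1258] yaw 71.91 F [0.1 0.9 1.5] M [0.17 0.04 0.08] w 0.0474 g 4.9 q [-0.61  0.19  0.42  1.92 -0.09  1.05  1.11]
```

step_arm --deltas '[[[0, 0, 0, 0, 0, 0, 45], [0, 0, 0, 0, 0, 0, 45], [0, 0, 0, 0, 0, 0, 45], [0, 0, 0, 0, 0, 0, 45]]]' --squeeze 45

```text
time: 4.7
ee_pos: [0.5077, 0.0695, 0.1257]
eef_rot: [0.157, 0.988, 0.0, 0.0]
ft_force: [0.9, 1.8, 5.2]
width: 0.0465
grip_force: 43.7
```

```bash
python3 go.py .508 .070 .126 72.0
```

```text
t 4.7 rot [ 0.0004  0.0003 -0.0015] shift [-0.0001  0.0006 -0.0003]
now [0.5077 0.0695 0.1257] yaw 71.91 F [0.9 1.8 5.2] M [ 0.36 -0.04  0.04] w 0.0465 g 43.7 q [-0.61  0.19  0.42  1.92 -0.09  1.05  1.11]
```

step_arm --deltas '[[[0, 0, 0.03, 0, 0, 0, 45], [0, 0, 0.06, 0, 0, 0, 45], [0, 0, 0.09, 0, 0, 0, 45], [0, 0, 0.12, 0, 0, 0, 45], [0, 0, 0.12, 0, 0, 0, 45]]]' --squeeze 45

```text
time: 5.32
ee_pos: [0.5077, 0.0696, 0.1257]
eef_rot: [0.216, 0.976, 0.0, 0.0]
ft_force: [1.2, 1.4, 5.2]
width: 0.0464
grip_force: 44.3
```

```bash
python3 go.py .508 .070 .126 72.0
```

```text
t 5.33 rot [ 0.0003  0.0004 -0.1211] shift [-0.0001  0.0005 -0.0003]
now [0.5077 0.0696 0.1257] yaw 65.06 F [1.2 1.4 5.2] M [ 0.32 -0.06  0.37] w 0.0464 g 44.3 q [-0.62  0.19  0.43  1.92 -0.09  1.05  0.99]
```

step_arm --deltas '[[[0, 0, 0.03, 0, 0, 0, 45], [0, 0, 0.06, 0, 0, 0, 45], [0, 0, 0.09, 0, 0, 0, 45], [0, 0, 0.09, 0, 0, 0, 45]]]' --squeeze 45

```text
time: 5.82
ee_pos: [0.5078, 0.0696, 0.1257]
eef_rot: [0.26, 0.966, 0.0, 0.0]
ft_force: [0.8, 2.1, 5.0]
width: 0.0466
grip_force: 44.3
```

```bash
python3 go.py .508 .070 .126 72.0
```

```text
t 5.83 rot [ 0.0005  0.0005 -0.2116] shift [ 0.      0.0005 -0.0003]
now [0.5078 0.0696 0.1257] yaw 59.87 F [0.8 2.1 5. ] M [ 0.46 -0.18  0.43] w 0.0466 g 44.3 q [-0.63  0.19  0.44  1.92 -0.1   1.05  0.9 ]
```

step_arm --deltas '[[[0, 0, 0, 0, 0, 0, 70], [0, 0, 0, 0, 0, 0, 80], [0, 0, 0, 0, 0, 0, 90], [0, 0, 0, 0, 0, -0.03, 90], [0, 0, 0, 0, 0, -0.07, 90], [0, 0, 0, 0, -0.05, -0.09, 90], [0, 0, 0, 0, -0.1, -0.1, 90], [0, 0, 0, 0, -0.15, -0.1, 90], [0, 0, 0, 0, -0.19, -0.1, 90], [0, 0, 0, 0, -0.21, -0.1, 90], [0, 0, 0, 0, -0.21, -0.1, 90]]]' --squeeze 5

```text
time: 7.2
ee_pos: [0.402, -0.1127, 0.2256]
eef_rot: [0.261, 0.965, 0.0, 0.0]
ft_force: [0.5, -0.0, 0.2]
width: 0.0783
grip_force: 0.0
```

```bash
python3 go.py .508 .070 .19 59.5
cat > look.py <<'E'
import sys
from m import *
t=avg("top",8);s=avg("scene",8)
ctr=(.508,.0702)
a,l,_=stripe(t,ctr); print("stripe",a,l); print("hex",hexang(t,ctr))
A=rect(t,ctr,.152,.03,300);B=rect(s,(.5097,.0685),.152,.03,300)
def gr(x):
  q=x.mean(2); k=q[90:210,90:210]; lo=np.percentile(k,30); q=np.clip((q-lo)/(k.max()-lo)*255,0,255); return np.dstack([q]*3)
cv2.imwrite("pics/"+sys.argv[1],np.vstack([np.hstack([A,B])[:,:,::-1],np.hstack([gr(A),gr(B)])]).clip(0,255).astype(np.uint8))
b=B.mean(2); g=np.linspace(-.03,.03,300); V,U=np.meshgrid(-g,-g,indexing="ij")
for R0 in(.009,.011):
    ok=np.hypot(U,V)<R0; m=ok&(b>np.percentile(b[ok],75)); n,l,st,ce=cv2.connectedComponentsWithStats(m.astype(np.uint8)); i=1+st[1:,4].argmax(); m=l==i
    q=cv2.fitLine(np.stack([V[m],U[m]],1).astype(np.float32),cv2.DIST_L2,0,1e-5,1e-5).ravel(); print("scene stripe",np.degrees(np.arctan2(q[1],q[0]))%180)
E
python3 look.py r2.png
```

```text
t 7.2 rot [0.0008 0.0001 0.0049] shift [0.0004 0.2112 0.0358]
now [ 0.402  -0.1127  0.2256] yaw 59.78 F [ 0.5 -0.   0.2] M [ 0.02 -0.04  0.02] w 0.0783 g 0.0 q [-0.49 -0.19  0.59  2.02  0.11  1.28  1.11]
stripe 102.775826 [ 2.2113693e-01 -9.7524279e-01 -1.7119532e-05  9.9147332e-04]
hex (np.float64(-24.874158779054486), np.float64(0.5067282560011197), np.float64(0.07048189586395129), 1905.2)
scene stripe 102.72814
scene stripe 106.5359
```

View pics/r2.png

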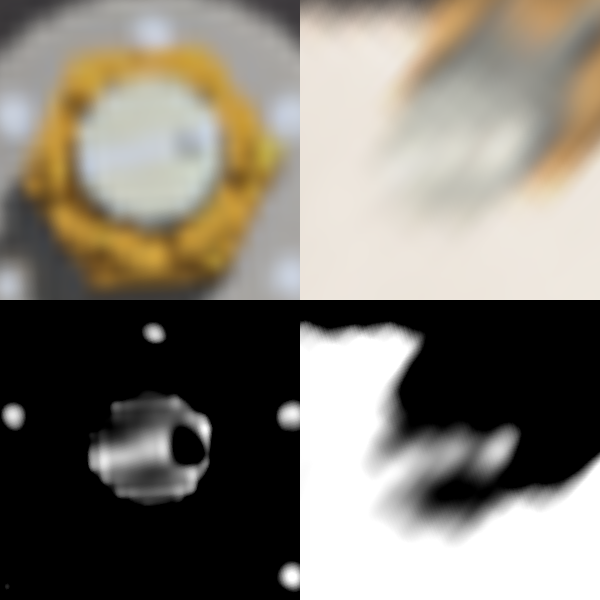

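The top patch now shows the stripe at about (90,158) to (205,135), turned clockwise by about 7.5°. The stub is therefore at its stop. Next I'll refine the stripe angle.

```bash
cat > st.py <<'E'
from m import *
def ang(img_c,ctr=(.508,.0702),z=.152):
    a=rect(img_c,ctr,z,.02,200); lum=a.mean(2); w=a[...,2]-a[...,0]   # 0.2mm px
    ys,xs=np.mgrid[:200,:200]; 
    disc=(lum>150)
    n,l,st,ce=cv2.connectedComponentsWithStats(disc.astype(np.uint8)); i=l[100,80]; m=l==i; c=np.array([xs[m].mean(),ys[m].mean()])
    rr=np.hypot(xs-c[0],ys-c[1]); ok=(rr<52)
    dark=cv2.dilate(((lum<np.median(lum[ok])-8)&(rr<62)).astype(np.uint8),np.ones((9,9)))>0
    wt=np.where(ok&~dark,np.clip(w-np.percentile(w[ok&~dark],55),0,None),0)
    res=[]
    for th0 in(0,):
        p=np.zeros(2)
        sl=0.2
        for _ in range(15):   # weighted line fit, band-limited round the last line
            b0=p[1]; band=np.abs((ys-c[1])+p[0]*(xs-c[0])-b0)<(28 if _<5 else 16)
            W=wt*band; p=np.polyfit((xs-c[0])[W>0],-(ys-c[1])[W>0],1,w=np.sqrt(W[W>0])); p[1]=-p[1]
    return 90+np.degrees(np.arctan(p[0])),p[1]*.2,c, w
E
python3 - <<'E'
from st import *
t=avg("top",10); np.save("t2.npy",t["img"])
o=[]
for im in(np.load("t.npy"),t["img"]):
    t["img"]=im; a,b,c,w=ang(t); print(a,b,c)
    k=w[40:160,40:160]; o.append(np.clip((k-np.percentile(k,30))/(np.percentile(k,99)-np.percentile(k,30))*255,0,255))
cv2.imwrite("pics/br.png",cv2.resize(np.hstack(o),None,fx=3,fy=3).astype(np.uint8))
E
```

```text
112.47597016760989 0.3904442939047348 [100.90246871  93.90055633]
105.20143120573142 0.5610673447651333 [100.71678945  94.03029943]
```

View pics/br.png

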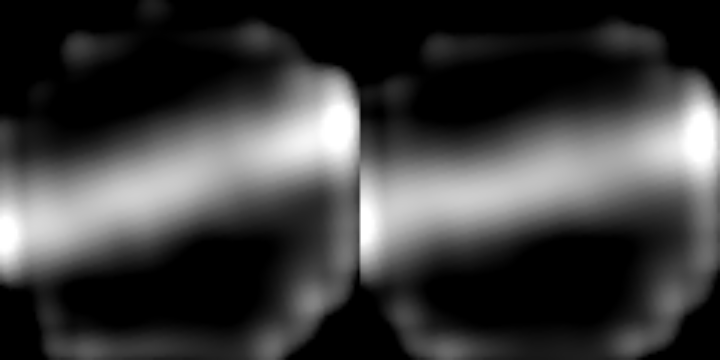

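step_arm --deltas '[[[0, 0, 0, 0, 0.06, 0, 90], [0, 0, 0, 0, 0.12, 0, 90], [0, 0, 0.01, 0, 0.17, 0.01, 90], [0, 0, 0.01, 0.0004, 0.2, 0.035, 90], [0, 0, 0.01, 0.0004, 0.2105, 0.036, 90], [0, 0, 0.01, 0.0004, 0.2105, 0.036, 90]]]'

```text
time: 9.25
ee_pos: [0.5076, 0.0695, 0.19]
eef_rot: [0.265, 0.964, -0.0, 0.0]
ft_force: [0.1, -0.6, -0.2]
width: 0.0785
grip_force: 0.0
```

```bash
python3 go.py .5078 .0697 .126 59.3
python3 - <<'E'
from st import *
t=cams.camera("top")
for f in("t.npy","t2.npy"):
    t["img"]=np.load(f); a=rect(t,(.508,.0702),.152,.02,200); w=a[...,2]-a[...,0]
    ys,xs=np.mgrid[:200,:200]; dx=xs-100.8;dy=-(ys-94.); 
    for rmax in(35,45,52,58):
        ok=np.hypot(dx,dy)<rmax; p=[.25,0]
        for _ in range(15):
            band=ok&(abs(dy-p[0]*dx-p[1])<18); W=np.where(band,np.clip(w-np.percentile(w[ok],60),0,None),0); p=np.polyfit(dx[W>0],dy[W>0],1,w=np.sqrt(W[W>0]))
        print(f,rmax,90+np.degrees(np.arctan(p[0])),p[1])
E
```

```text
t 9.25 rot [-0.0004  0.0003  0.    ] shift [-0.0001  0.0003  0.064 ]
now [0.5076 0.0695 0.19  ] yaw 59.3 F [ 0.1 -0.6 -0.2] M [-0.05  0.02  0.05] w 0.0785 g 0.0 q [-0.64  0.12  0.45  1.85 -0.06  1.18  0.86]
t.npy 35 107.20892385055656 -4.730897879812415
t.npy 45 107.13358165589673 -4.657893066047228
t.npy 52 106.87334879364909 -4.574913891042831
t.npy 58 106.81182153326475 -4.481035121056039
t2.npy 35 102.78002319635222 -4.911039091197178
t2.npy 45 102.06693528063957 -4.566871391971639
t2.npy 52 101.71247252861147 -4.436988918138685
t2.npy 58 101.78480918154995 -4.35910716230096
```

step_arm --deltas '[[[0, 0, 0, 0, 0, 0.03, 80], [0, 0, 0, 0, 0, 0.058, 70], [0, 0, 0, 0, 0, 0.064, 60], [0, 0, 0, 0, 0, 0.064, 57], [0, 0, 0, 0, 0, 0.064, 54], [0, 0, 0, 0, 0, 0.064, 50], [0, 0, 0, 0, 0, 0.064, 47]]]' --squeeze 5

```text
time: 10.18
ee_pos: [0.508, 0.0696, 0.1267]
eef_rot: [0.265, 0.964, 0.0, 0.001]
ft_force: [-2.2, -2.9, 7.4]
width: 0.0478
grip_force: 5.0
```

step_arm --deltas '[[[0, 0, 0, 0, 0, 0, 45], [0, 0, 0, 0, 0, 0, 45], [0, 0, 0, 0, 0, 0, 45]]]' --squeeze 50

```text
time: 10.55
ee_pos: [0.508, 0.0696, 0.1268]
eef_rot: [0.264, 0.964, 0.0, 0.001]
ft_force: [-2.2, -2.9, 8.3]
width: 0.0467
grip_force: 49.0
```

step_arm --deltas '[[[0, 0, 0.03, 0, 0, 0, 45], [0, 0, 0.06, 0, 0, 0, 45], [0, 0, 0.09, 0, 0, 0, 45], [0, 0, 0.12, 0, 0, 0, 45], [0, 0, 0.15, 0, 0, 0, 45], [0, 0, 0.18, 0, 0, 0, 45], [0, 0, 0.21, 0, 0, 0, 45], [0, 0, 0.235, 0, 0, 0, 45], [0, 0, 0.235, 0, 0, 0, 45]]]' --squeeze 50

```text
time: 11.68
ee_pos: [0.5081, 0.0697, 0.1268]
eef_rot: [0.376, 0.927, 0.0, 0.001]
ft_force: [-2.7, -2.7, 7.8]
width: 0.0463
grip_force: 48.9
```

```bash
python3 go.py .5078 .0697 .126 44
```

```text
t 11.68 rot [0.0012 0.001  0.0322] shift [ 0.0002 -0.0002  0.0008]
now [0.5081 0.0697 0.1268] yaw 45.85 F [-2.7 -2.7  7.8] M [-0.59  0.53  0.37] w 0.0463 g 48.9 q [-0.65  0.19  0.47  1.92 -0.1   1.05  0.66]
```

step_arm --deltas '[[[0, 0, 0, 0, 0, 0, 58], [0, 0, 0, 0, 0, 0, 58], [0, 0, 0, 0, 0, 0, 55], [0, 0, 0, 0, 0, 0, 51], [0, 0, 0, 0, 0, 0, 47], [0, 0, 0, 0, 0, 0, 45]]]' --squeeze 4

```text
time: 12.42
ee_pos: [0.5075, 0.0701, 0.1255]
eef_rot: [0.376, 0.927, 0.0, 0.0]
ft_force: [0.2, 0.3, -1.2]
width: 0.0476
grip_force: 4.0
```

```bash
python3 go.py .5078 .0697 .126 44
```

```text
t 12.43 rot [ 0.0002 -0.0001  0.0322] shift [-0.0005 -0.     -0.0005]
now [0.5075 0.0701 0.1255] yaw 45.84 F [ 0.2  0.3 -1.2] M [ 0.16 -0.09  0.04] w 0.0476 g 4.0 q [-0.65  0.2   0.47  1.92 -0.1   1.05  0.66]
```

step_arm --deltas '[[[0, 0, 0, 0, 0, 0, 58], [0, 0, 0, 0, 0, 0, 58], [0, 0, -0.05, 0, 0, 0, 58], [0, 0, -0.087, 0, 0, 0, 58], [0, 0, -0.087, 0, 0, 0, 55], [0, 0, -0.087, 0, 0, 0, 51], [0, 0, -0.087, 0, 0, 0, 47], [0, 0, -0.087, 0, 0, 0, 45]]]' --squeeze 4

```text
time: 13.42
ee_pos: [0.5075, 0.07, 0.1256]
eef_rot: [0.335, 0.942, 0.0, 0.0]
ft_force: [1.0, 0.5, -0.5]
width: 0.0461
grip_force: 4.0
```

```bash
python3 go.py .5078 .0697 .126 44
```

```text
t 13.43 rot [3.000e-04 1.000e-04 1.189e-01] shift [-0.0004 -0.0001 -0.0004]
now [0.5075 0.07   0.1256] yaw 50.81 F [ 1.   0.5 -0.5] M [ 0.12 -0.22 -0.  ] w 0.0461 g 4.0 q [-0.64  0.2   0.46  1.92 -0.1   1.05  0.75]
```

step_arm --deltas '[[[0, 0, 0, 0, 0, 0, 45], [0, 0, 0, 0, 0, 0, 45], [0, 0, 0.03, 0, 0, 0, 45], [0, 0, 0.06, 0, 0, 0, 45], [0, 0, 0.09, 0, 0, 0, 45], [0, 0, 0.105, 0, 0, 0, 45], [0, 0, 0.105, 0, 0, 0, 45]]]' --squeeze 55

```text
time: 14.3
ee_pos: [0.5076, 0.0701, 0.1256]
eef_rot: [0.384, 0.923, 0.0, 0.0]
ft_force: [3.4, 3.1, -2.6]
width: 0.0459
grip_force: 55.0
```

```bash
python3 go.py .5078 .0697 .126 44
```

```text
t 14.3 rot [0.0005 0.0001 0.0139] shift [-0.0005 -0.0002 -0.0004]
now [0.5076 0.0701 0.1256] yaw 44.79 F [ 3.4  3.1 -2.6] M [ 0.48 -0.86  0.35] w 0.0459 g 55.0 q [-0.65  0.2   0.48  1.92 -0.1   1.05  0.65]
```

step_arm --deltas '[[[0, 0, 0, 0, 0, 0, 58], [0, 0, 0, 0, 0, 0, 58], [0, 0, 0, 0, 0, 0, 55], [0, 0, 0, 0, 0, 0, 51], [0, 0, 0, 0, 0, 0, 47], [0, 0, 0, 0, 0, 0, 45]]]' --squeeze 4

```text
time: 15.05
ee_pos: [0.5076, 0.0701, 0.1256]
eef_rot: [0.384, 0.923, 0.0, 0.0]
ft_force: [2.9, 0.9, -2.0]
width: 0.0464
grip_force: 4.0
```

```bash
python3 go.py .5078 .0697 .126 44
```

```text
t 15.05 rot [0.0004 0.0001 0.0142] shift [-0.0005 -0.0001 -0.0004]
now [0.5076 0.0701 0.1256] yaw 44.81 F [ 2.9  0.9 -2. ] M [ 0.31 -0.51  0.02] w 0.0464 g 4.0 q [-0.65  0.2   0.48  1.92 -0.1   1.05  0.65]
```

step_arm --deltas '[[[0, 0, 0, 0, 0, 0, 60], [0, 0, 0, 0, 0, 0, 80], [0, 0, 0, 0, 0, -0.02, 80], [0, 0, 0, 0, 0, -0.06, 80]]]'

```text
time: 15.55
ee_pos: [0.5063, 0.0696, 0.185]
eef_rot: [0.384, 0.923, -0.001, -0.001]
ft_force: [1.7, 0.6, -0.7]
width: 0.0679
grip_force: 0.0
```

```bash
python3 go.py .4370 -.2205 .16 16.6
```

```text
t 15.55 rot [-0.0036 -0.0005  0.4921] shift [-0.1571 -0.2534  0.0256]
now [0.5063 0.0696 0.185 ] yaw 44.8 F [ 1.7  0.6 -0.7] M [ 0.07 -0.02  0.01] w 0.0679 g 0.0 q [-0.67  0.13  0.48  1.86 -0.06  1.18  0.61]
```

step_arm --deltas '[[[0, 0, 0.0, -0.02, -0.03, -0.01, 80], [0, 0, 0.06, -0.045, -0.075, -0.01, 80], [0, 0, 0.12, -0.075, -0.12, -0.01, 80], [0, 0, 0.22, -0.105, -0.17, 0, 80], [0, 0, 0.32, -0.135, -0.22, 0.01, 80], [0, 0, 0.42, -0.157, -0.254, 0.025, 80], [0, 0, 0.492, -0.157, -0.254, 0.025, 80], [0, 0, 0.492, -0.157, -0.254, 0.025, 80], [0, 0, 0.492, -0.157, -0.254, 0.025, 80]]]'

```text
time: 16.68
ee_pos: [0.4381, -0.2199, 0.1606]
eef_rot: [0.596, 0.803, 0.0, -0.0]
ft_force: [0.4, 0.0, -0.0]
width: 0.0696
grip_force: 0.0
```

```bash
python3 go.py .4370 -.2205 .036 16.6
python3 - <<'E'
from st import *
t=avg("top",10); np.save("t3.npy",t["img"]); print(hexang(t,(.508,.0702)))
for f in("t.npy","t2.npy","t3.npy"):
    t["img"]=np.load(f); a=rect(t,(.508,.0702),.152,.02,200); w=a[...,2]-a[...,0]
    ys,xs=np.mgrid[:200,:200]; dx=xs-100.8;dy=-(ys-94.); o=[f]
    for rmax in(40,46,52):   # ridge: per-column centroid about the peak
        X=[];Y=[]
        for x in range(int(100.8-rmax),int(100.8+rmax)):
            ok=(np.hypot(dx[:,x],dy[:,x])<58)&(abs(dy[:,x])<40); col=np.where(ok,w[:,x],-99); k=col.argmax(); z=np.arange(max(k-8,0),k+9)
            W=np.clip(w[z,x]-w[z,x].min(),0,None); X.append(x-100.8); Y.append((dy[z,x]*W).sum()/W.sum())
        l=cv2.fitLine(np.array([X,Y],np.float32).T,cv2.DIST_HUBER,0,.01,.01).ravel(); o.append(round(90+np.degrees(np.arctan(l[1]/l[0])),2))
    print(o,stripe(t,(.508,.0702))[0],ang(t)[0])
E
```

```text
t 16.68 rot [ 0.0003 -0.0002  0.0029] shift [-0.0003 -0.0013  0.1246]
now [ 0.4381 -0.2199  0.1606] yaw 16.77 F [ 0.4  0.  -0. ] M [-0.11  0.04 -0.01] w 0.0696 g 0.0 q [-0.35  0.11  0.78  1.95 -0.08  1.12  0.75]
(np.float64(15.858323122794626), np.float64(0.5066957795095507), np.float64(0.07036870597038104), 1888.88)
['t.npy', np.float32(108.67), np.float32(108.14), np.float32(108.3)] 110.32027 112.47597016760989
['t2.npy', np.float32(103.74), np.float32(103.43), np.float32(103.3)] 102.69581 105.20143120573142
['t3.npy', np.float32(103.74), np.float32(103.49), np.float32(103.59)] 102.32463 105.85681784094007
```

```bash
python3 go.py .5077 .0700 .19 45.9
```

```text
t 17.18 rot [ 1.000e-04 -1.000e-04 -5.109e-01] shift [ 0.2583  0.15   -0.0294]
now [ 0.4379 -0.2204  0.1605] yaw 16.63 F [-0.2  0.5 -0.1] M [-0.08  0.03 -0.04] w 0.0698 g 0.0 q [-0.35  0.11  0.78  1.95 -0.08  1.12  0.75]
```

step_arm --deltas '[[[0, 0, -0.05, 0.02, 0.01, -0.03, 80], [0, 0, -0.15, 0.06, 0.035, -0.03, 80], [0, 0, -0.25, 0.11, 0.065, -0.03, 80], [0, 0, -0.35, 0.16, 0.095, -0.03, 80], [0, 0, -0.45, 0.21, 0.12, -0.03, 80], [0, 0, -0.511, 0.245, 0.142, -0.03, 80], [0, 0, -0.511, 0.258, 0.15, -0.03, 80], [0, 0, -0.511, 0.258, 0.15, -0.03, 80], [0, 0, -0.511, 0.258, 0.15, -0.03, 80]]]'

```text
time: 18.3
ee_pos: [0.5078, 0.0676, 0.1905]
eef_rot: [0.377, 0.926, -0.0, 0.0]
ft_force: [-0.3, -0.5, -0.1]
width: 0.0697
grip_force: 0.0
```

```bash
python3 go.py .5077 .0700 .126 45.9
```

```text
t 18.3 rot [-0.0005  0.0002 -0.0033] shift [0.0018 0.0016 0.0645]
now [0.5078 0.0676 0.1905] yaw 45.71 F [-0.3 -0.5 -0.1] M [-0.05 -0.03 -0.01] w 0.0697 g 0.0 q [-0.68  0.12  0.5   1.85 -0.06  1.19  0.63]
```

step_arm --deltas '[[[0, 0, 0, 0.0, 0.0, 0.0, 80], [0, 0, 0, 0.0, 0.0, 0.03, 80], [0, 0, 0, 0.0, 0.0, 0.058, 70], [0, 0, 0, 0.0, 0.0, 0.0645, 65], [0, 0, 0, 0.0, 0, 0.0645, 60], [0, 0, 0, 0.0, 0, 0.0645, 60]]]' --squeeze 4

```text
time: 19.05
ee_pos: [0.5085, 0.0696, 0.1272]
eef_rot: [0.376, 0.927, 0.001, 0.001]
ft_force: [-0.3, -0.3, -0.1]
width: 0.0528
grip_force: 0.0
```

```bash
python3 go.py .5077 .0700 .126 45.9
```

```text
t 19.05 rot [ 0.0016  0.0007 -0.0004] shift [ 0.0008 -0.0003  0.0012]
now [0.5085 0.0696 0.1272] yaw 45.88 F [-0.3 -0.3 -0.1] M [-0.02 -0.03  0.  ] w 0.0528 g 0.0 q [-0.67  0.2   0.49  1.92 -0.11  1.05  0.67]
```

Grip with the pads lined up, then turn about 3°, allowing 1° for lag. Then re-close lightly to check.

step_arm --deltas '[[[0, 0, 0, 0.0005, 0, 0.001, 54], [0, 0, 0, 0.0005, 0, 0.001, 51], [0, 0, 0, 0.0005, 0, 0.001, 48], [0, 0, 0, 0.0005, 0, 0.001, 45]]]' --squeeze 4

```text
time: 19.55
ee_pos: [0.5077, 0.0702, 0.1254]
eef_rot: [0.375, 0.927, 0.0, 0.0]
ft_force: [-1.4, 0.3, 4.3]
width: 0.0463
grip_force: 4.0
```

step_arm --deltas '[[[0, 0, 0, 0, 0, 0, 45], [0, 0, 0, 0, 0, 0, 45], [0, 0, 0.02, 0, 0, 0, 45], [0, 0, 0.04, 0, 0, 0, 45], [0, 0, 0.053, 0, 0, 0, 45], [0, 0, 0.053, 0, 0, 0, 45], [0, 0, 0.053, 0, 0, 0, 45]]]' --squeeze 55

```text
time: 20.42
ee_pos: [0.5077, 0.0702, 0.1253]
eef_rot: [0.399, 0.917, 0.0, 0.0]
ft_force: [-1.5, 0.4, 4.9]
width: 0.0458
grip_force: 55.0
```

step_arm --deltas '[[[0, 0, 0, 0, 0, 0, 58], [0, 0, 0, 0, 0, 0, 58], [0, 0, -0.017, 0, 0, 0, 55], [0, 0, -0.017, 0, 0, 0, 51], [0, 0, -0.017, 0, 0, 0, 47], [0, 0, -0.017, 0, 0, 0, 45]]]' --squeeze 4

```text
time: 21.18
ee_pos: [0.5076, 0.0702, 0.125]
eef_rot: [0.392, 0.92, 0.0, 0.0]
ft_force: [3.3, 2.8, -2.3]
width: 0.0462
grip_force: 4.0
```

```bash
python3 go.py .5077 .0700 .126 43.7
```

```text
t 21.18 rot [0.0004 0.0001 0.0024] shift [-0.0002 -0.0001 -0.001 ]
now [0.5076 0.0702 0.125 ] yaw 43.84 F [ 3.3  2.8 -2.3] M [ 0.27 -0.5  -0.02] w 0.0462 g 4.0 q [-0.67  0.2   0.49  1.92 -0.11  1.05  0.63]
```

step_arm --deltas '[[[0, 0, 0, 0, 0, 0, 60], [0, 0, 0, 0, 0, 0, 80], [0, 0, 0, 0, 0, -0.02, 80], [0, 0, 0, 0, 0, -0.06, 80], [0, 0, 0.0, -0.02, -0.03, -0.07, 80], [0, 0, 0.06, -0.045, -0.075, -0.07, 80], [0, 0, 0.12, -0.075, -0.12, -0.07, 80], [0, 0, 0.22, -0.105, -0.17, -0.06, 80], [0, 0, 0.32, -0.135, -0.22, -0.05, 80], [0, 0, 0.42, -0.157, -0.25, -0.035, 80], [0, 0, 0.475, -0.157, -0.25, -0.035, 80], [0, 0, 0.475, -0.157, -0.25, -0.035, 80], [0, 0, 0.475, -0.157, -0.25, -0.035, 80]]]'

```text
time: 22.8
ee_pos: [0.436, -0.2159, 0.1601]
eef_rot: [0.597, 0.803, 0.0, -0.0]
ft_force: [1.1, 0.7, 0.9]
width: 0.0692
grip_force: 0.0
```

```bash
python3 go.py .4370 -.2205 .036 16.6
python3 - <<'E'
from st import *
t=avg("top",8);np.save("t4.npy",t["img"]); print("corner",hexang(t,(.508,.0702)),"stripe",stripe(t,(.508,.0702))[0],ang(t)[0])
s=cam("scene")
for st,ce,m in orange(s): print(ce,plane(s,*ce,.03))
E
```

```text
t 22.8 rot [ 0.0002 -0.0002  0.0025] shift [-0.0047 -0.0004  0.1241]
now [ 0.436  -0.2159  0.1601] yaw 16.74 F [1.1 0.7 0.9] M [-0.07  0.07 -0.02] w 0.0692 g 0.0 q [-0.38  0.1   0.79  1.96 -0.08  1.11  0.74]
corner (np.float64(13.224811988093187), np.float64(0.5065640566054382), np.float64(0.07041528240961303), 1889.1000000000001) stripe 102.58262 105.83827006966081
[126.12533333 225.088     ] [ 0.43575472 -0.22065477  0.03      ]
[242.8028169  243.77112676] [ 0.67281325 -0.05047292  0.03      ]
[137.04733728 274.99112426] [ 0.60503305 -0.28607015  0.03      ]
```

step_arm --deltas '[[[0, 0, 0.002, -0.004, -0.0005, 0.03, 70], [0, 0, 0.002, -0.0045, -0.0005, 0.07, 65], [0, 0, 0.002, -0.0045, -0.0005, 0.105, 60], [0, 0, 0.002, -0.0045, -0.0005, 0.12, 55], [0, 0, 0.002, -0.0045, -0.0005, 0.1215, 45], [0, 0, 0.002, -0.0045, -0.0005, 0.1215, 38]]]'

```text
time: 24.0
ee_pos: [0.4374, -0.2212, 0.0396]
eef_rot: [0.598, 0.801, 0.0, 0.001]
ft_force: [-0.5, 0.3, -0.3]
width: 0.0374
grip_force: 0.0
```

step_arm --deltas '[[[0, 0, 0, 0, 0, 0, 32], [0, 0, 0, 0, 0, 0, 28], [0, 0, 0, 0, 0, 0, 24], [0, 0, 0, 0, 0, 0, 20], [0, 0, 0, 0, 0, 0, 18], [0, 0, 0, 0, 0, 0, 18]]]' --squeeze 5

```text
time: 24.75
ee_pos: [0.4368, -0.2208, 0.0387]
eef_rot: [0.598, 0.801, 0.0, 0.0]
ft_force: [-0.1, 0.3, 4.0]
width: 0.0198
grip_force: 5.0
```

```bash
python3 go.py .4370 -.2205 .14 16.6
```

```text
t 24.75 rot [ 0.0004 -0.0001 -0.0017] shift [ 0.0002  0.0003 -0.1013]
now [ 0.4368 -0.2208  0.0387] yaw 16.5 F [-0.1  0.3  4. ] M [ 0.13  0.15 -0.  ] w 0.0198 g 5.0 q [-0.28  0.33  0.74  2.05 -0.29  0.86  0.92]
```

step_arm --deltas '[[[0, 0, 0, 0, 0, 0, 18], [0, 0, 0, 0, 0, -0.01, 18], [0, 0, 0, 0, 0, -0.04, 18], [0, 0, 0, 0, 0, -0.075, 18], [0, 0, 0, 0, 0, -0.1, 18], [0, 0, 0, 0, 0, -0.105, 18], [0, 0, 0, 0, 0, -0.105, 18], [0, 0, 0, 0, 0, -0.105, 18]]]' --squeeze 15

```text
time: 25.75
ee_pos: [0.4361, -0.2206, 0.1425]
eef_rot: [0.598, 0.801, -0.0, -0.001]
ft_force: [-0.3, 0.9, -0.9]
width: 0.0198
grip_force: 15.0
```

```bash
python3 go.py .5329 -.0328 .1437 13.6
```

```text
t 25.75 rot [-0.0015 -0.0006  0.0506] shift [ 0.1526  0.1462 -0.0013]
now [ 0.4361 -0.2206  0.1425] yaw 16.5 F [-0.3  0.9 -0.9] M [-0.05 -0.01  0.01] w 0.0198 g 15.0 q [-0.38  0.14  0.81  1.97 -0.11  1.08  0.77]
```

step_arm --deltas '[[[0, 0, 0.01, 0.03, 0.03, 0, 18], [0, 0, 0.02, 0.06, 0.06, 0, 18], [0, 0, 0.03, 0.09, 0.09, 0, 18], [0, 0, 0.04, 0.12, 0.118, -0.001, 18], [0, 0, 0.05, 0.145, 0.14, -0.001, 18], [0, 0, 0.0506, 0.1526, 0.1462, -0.001, 18], [0, 0, 0.0506, 0.1526, 0.1462, -0.001, 18], [0, 0, 0.0506, 0.1526, 0.1462, -0.001, 18], [0, 0, 0.0506, 0.1526, 0.1462, -0.001, 18]]]'

```text
time: 26.88
ee_pos: [0.5331, -0.0342, 0.1446]
eef_rot: [0.619, 0.785, 0.0, -0.0]
ft_force: [-0.4, -0.5, -0.3]
width: 0.0198
grip_force: 15.0
```

```bash
python3 go.py .5329 -.0328 .1437 13.6
python3 - <<'E'
from m import *
t=avg("top",4);s=avg("scene",4); np.save("t5.npy",t["img"]);np.save("s5.npy",s["img"])
C=np.array([.508,.0702,.139]);d=np.array([np.cos(np.radians(103.6)),np.sin(np.radians(103.6)),0])
def crop(c,u,v,w,h,k): return cv2.resize(c["img"][v-h:v+h,u-w:u+w].astype(np.float32),None,fx=k,fy=k,interpolation=cv2.INTER_CUBIC)[:,:,::-1]
for c in(t,s): print([proj(c,p).round(1).tolist() for p in(C,C-.023*d,C-.038*d,C-.088*d)])
u,v=proj(t,C-.03*d).astype(int);a=crop(t,u,v,30,30,6);u,v=proj(s,C-.03*d).astype(int);b=crop(s,u,v,30,30,6); print(u,v)
cv2.imwrite("pics/p1.png",np.hstack([a,b]).clip(0,255).astype(np.uint8))
E
```

```text
t 26.88 rot [ 0.     -0.0001 -0.0017] shift [0.0014 0.0001 0.0009]
now [ 0.5331 -0.0342  0.1446] yaw 13.5 F [-0.4 -0.5 -0.3] M [-0.05 -0.02  0.  ] w 0.0198 g 15.0 q [-0.61  0.24  0.67  1.86 -0.17  1.1   0.36]
[[251.7, 231.3], [259.8, 229.7], [265.1, 228.7], [282.6, 225.2]]
[[236.7, 159.7], [231.3, 163.2], [227.8, 165.6], [215.3, 173.8]]
229 164
```

View pics/p1.png

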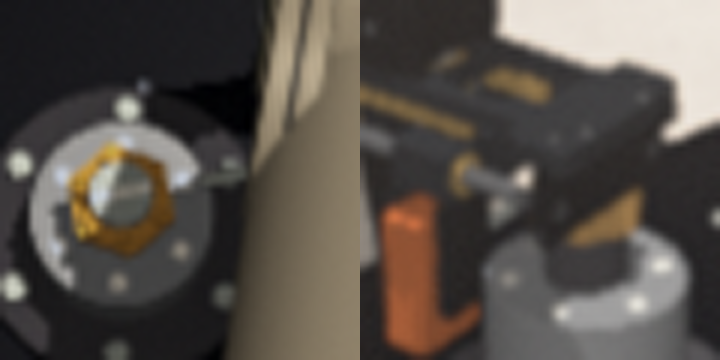

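The top crop shows the rod as a dark line from about (245,175) to its tip at (195,188). The scene crop is partly hidden by the gripper. I'll brighten and enlarge it to check the lateral alignment.

Run:
```python
from m import *
t=cams.camera("top");s=cams.camera("scene");t["img"]=np.load("t5.npy");s["img"]=np.load("s5.npy")
C=np.array([.508,.0702,.139]);d=np.array([np.cos(np.radians(103.6)),np.sin(np.radians(103.6)),0])
def crop(c,u,v,w,h,k,line):
    a=cv2.resize(c["img"][v-h:v+h,u-w:u+w].astype(np.float32),None,fx=k,fy=k,interpolation=cv2.INTER_CUBIC).clip(0,255)[:,:,::-1]
    a=np.ascontiguousarray((255*(a/255)**.5).astype(np.uint8))
    for p in line:
        q=proj(c,p); cv2.circle(a,tuple(int(z) for z in((q[0]-u+w+.5)*k,(q[1]-v+h+.5)*k)),3,(255,0,255),-1)
    return a
L=[C,C-.023*d,C-.038*d,C-.063*d,C-.088*d]
u,v=proj(t,C-.03*d).astype(int);a=crop(t,u,v,20,20,18,L)
u,v=proj(s,C-.05*d).astype(int);b=crop(s,u+4,v,20,20,18,L)
cv2.imwrite("pics/p2.png",np.hstack([a,b]))
```

```text
(no output)
```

View pics/p2.png

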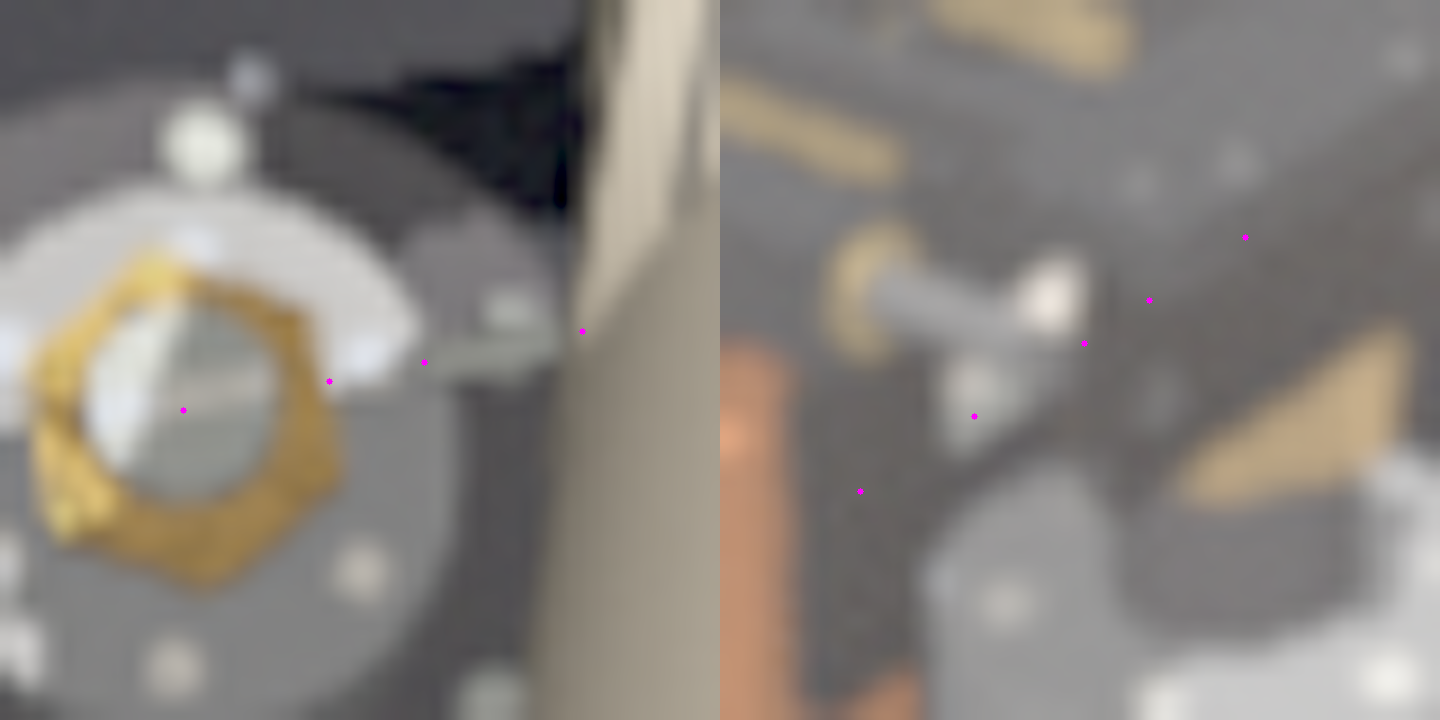

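The top view (left) puts the rod tip at (425,366), against a predicted line point of (424,362). The rod is about 0.5–1 mm toward −x of the hole line. I'll make a small correction and approach.

step_arm --deltas '[[[0, 0, 0, 0.002, 0.0005, 0.0005, 18], [0, 0, 0, 0.006, 0.0005, 0.0005, 18], [0, 0, 0, 0.01, 0.0005, 0.0005, 18], [0, 0, 0, 0.01, 0.0005, 0.0005, 18], [0, 0, 0, 0.01, 0.0005, 0.0005, 18], [0, 0, 0, 0.01, 0.0005, 0.0005, 18]]]'

```text
time: 28.12
ee_pos: [0.5316, -0.0233, 0.144]
eef_rot: [0.618, 0.786, 0.0, 0.0]
ft_force: [0.5, -0.1, 0.1]
width: 0.0201
grip_force: 15.0
```

```bash
cat > ins.py <<'E'
from h import *
s=readout.read_state(); p=np.array(s["ee_pos"]); d=np.array([-.2351,.972,0]); e=np.array([.972,.2351,0]); C=np.array([.508,.0702,.1437])
q=p-C; ya=R.from_quat(s["eef_rot"]).as_matrix()[:,1]; F=np.array(s["ft_force"])
print("t",round(s["time"],2),"dist",round(-1e3*q@d,2),"lat",round(1e3*q@e,2),"dz",round(1e3*q[2],2),"yaw",np.degrees(np.arctan2(ya[1],ya[0])).round(2),"Fd",round(F@d,1),"Fe",round(F@e,1),"Fz",round(F[2],1),"M",np.round(s["torque"],2),s["width"])
E
python3 ins.py
```

```text
t 28.12 dist 96.44 lat 0.98 dz 0.34 yaw 13.59 Fd -0.2 Fe 0.5 Fz 0.1 M [-0.11  0.03 -0.03] 0.020140697349057633
```

step_arm --deltas '[[[0, 0, 0, 0.002, -0.0003, 0.0002, 18], [0, 0, 0, 0.004, -0.0003, 0.0002, 18], [0, 0, 0, 0.006, -0.0003, 0.0002, 18], [0, 0, 0, 0.008, -0.0003, 0.0002, 18], [0, 0, 0, 0.01, -0.0003, 0.0002, 18]]]'

```text
time: 28.75
ee_pos: [0.5289, -0.0133, 0.1438]
eef_rot: [0.618, 0.786, 0.0, -0.0]
ft_force: [-0.3, 0.3, -1.2]
width: 0.0196
grip_force: 15.0
```

```bash
python3 ins.py
```

```text
t 28.75 dist 86.1 lat 0.72 dz 0.13 yaw 13.61 Fd 0.4 Fe -0.2 Fz -1.2 M [-0.    0.03  0.02] 0.019566698099636775
```

step_arm --deltas '[[[0, 0, 0, 0.001, 0, 0, 18], [0, 0, 0, 0.002, 0, 0, 18], [0, 0, 0, 0.003, 0, 0, 18]]]'

```text
time: 29.12
ee_pos: [0.5283, -0.0106, 0.1438]
eef_rot: [0.618, 0.786, 0.0, -0.0]
ft_force: [-0.5, 0.5, -1.6]
width: 0.0197
grip_force: 15.0
```

```bash
python3 ins.py
```

```text
t 29.12 dist 83.26 lat 0.71 dz 0.12 yaw 13.6 Fd 0.6 Fe -0.4 Fz -1.6 M [-0.09  0.01 -0.01] 0.019662332408172497
```

step_arm --deltas '[[[0, 0, 0, 0.001, 0, 0, 18], [0, 0, 0, 0.002, 0, 0, 18], [0, 0, 0, 0.003, 0, 0, 18]]]'

```text
time: 29.5
ee_pos: [0.5275, -0.0076, 0.1438]
eef_rot: [0.618, 0.786, 0.0, -0.0]
ft_force: [0.1, -0.1, -1.2]
width: 0.02
grip_force: 15.0
```

```bash
python3 ins.py
```

```text
t 29.5 dist 80.23 lat 0.69 dz 0.12 yaw 13.6 Fd -0.1 Fe 0.0 Fz -1.2 M [-0.08  0.01  0.03] 0.019996120215187242
```

step_arm --deltas '[[[0, 0, 0, 0.001, 0, 0, 18], [0, 0, 0, 0.002, 0, 0, 18], [0, 0, 0, 0.003, 0, 0, 18]]]'

```text
time: 29.88
ee_pos: [0.5268, -0.0047, 0.1438]
eef_rot: [0.618, 0.786, 0.0, -0.0]
ft_force: [-0.5, -0.7, -1.5]
width: 0.02
grip_force: 15.0
```

```bash
python3 ins.py
```

```text
t 29.88 dist 77.21 lat 0.71 dz 0.14 yaw 13.6 Fd -0.5 Fe -0.6 Fz -1.5 M [-0.06  0.02 -0.03] 0.020031396739391263
```

The tip is inside the hole and free of force. Continuing.

step_arm --deltas '[[[0, 0, 0, 0.0015, 0, 0, 18], [0, 0, 0, 0.003, 0, 0, 18], [0, 0, 0, 0.0045, 0, 0, 18], [0, 0, 0, 0.006, 0, 0, 18], [0, 0, 0, 0.008, 0, 0, 18]]]'

```text
time: 30.5
ee_pos: [0.5249, 0.0031, 0.1438]
eef_rot: [0.618, 0.786, 0.0, -0.0]
ft_force: [0.7, 0.4, 0.4]
width: 0.0197
grip_force: 15.0
```

```bash
python3 ins.py
```

```text
t 30.5 dist 69.19 lat 0.68 dz 0.11 yaw 13.6 Fd 0.3 Fe 0.8 Fz 0.4 M [-0.06 -0.    0.01] 0.01971126000621779
```

step_arm --deltas '[[[0, 0, 0, 0.0015, 0, 0, 18], [0, 0, 0, 0.003, 0, 0, 18], [0, 0, 0, 0.0045, 0, 0, 18], [0, 0, 0, 0.006, 0, 0, 18], [0, 0, 0, 0.008, 0, 0, 18]]]'

```text
time: 31.12
ee_pos: [0.523, 0.0109, 0.1438]
eef_rot: [0.618, 0.786, 0.0, -0.0]
ft_force: [-0.9, -0.1, -0.7]
width: 0.02
grip_force: 15.0
```

```bash
python3 ins.py
```

```text
t 31.12 dist 61.19 lat 0.67 dz 0.1 yaw 13.59 Fd 0.1 Fe -0.9 Fz -0.7 M [-0.12  0.04  0.  ] 0.020004179594862174
```

step_arm --deltas '[[[0, 0, 0, 0.0015, 0, 0, 18], [0, 0, 0, 0.003, 0, 0, 18], [0, 0, 0, 0.0045, 0, 0, 18], [0, 0, 0, 0.006, 0, 0, 18], [0, 0, 0, 0.008, 0, 0, 18]]]'

```text
time: 31.75
ee_pos: [0.5212, 0.0187, 0.1438]
eef_rot: [0.618, 0.786, 0.0, -0.0]
ft_force: [-0.4, -0.1, -0.3]
width: 0.0202
grip_force: 15.0
```

step_arm --deltas '[[[0, 0, 0, 0.0015, 0, 0, 18], [0, 0, 0, 0.003, 0, 0, 18], [0, 0, 0, 0.0045, 0, 0, 18], [0, 0, 0, 0.006, 0, 0, 18], [0, 0, 0, 0.007, 0, 0, 18]]]'

```text
time: 32.38
ee_pos: [0.5195, 0.0255, 0.1438]
eef_rot: [0.618, 0.786, 0.0, -0.0]
ft_force: [-0.6, 0.4, -0.2]
width: 0.0197
grip_force: 15.0
```

```bash
python3 ins.py
```

```text
t 32.38 dist 46.17 lat 0.7 dz 0.13 yaw 13.6 Fd 0.5 Fe -0.5 Fz -0.2 M [-0.09  0.   -0.  ] 0.019670624089294285
```

step_arm --deltas '[[[0, 0, 0, 0.0005, 0, 0, 18], [0, 0, 0, 0.001, 0, 0, 18], [0, 0, 0, 0.0015, 0, 0, 18], [0, 0, 0, 0.002, 0, 0, 18], [0, 0, 0, 0.0025, 0, 0, 18]]]'

```text
time: 33.0
ee_pos: [0.519, 0.0278, 0.1438]
eef_rot: [0.618, 0.786, 0.0, -0.0]
ft_force: [0.3, 1.0, -0.6]
width: 0.0198
grip_force: 15.0
```

step_arm --deltas '[[[0, 0, 0, 0.0005, 0, 0, 18], [0, 0, 0, 0.001, 0, 0, 18]]]'

```text
time: 33.25
ee_pos: [0.5187, 0.0288, 0.1438]
eef_rot: [0.618, 0.786, 0.0, -0.0]
ft_force: [-0.4, 0.4, -0.4]
width: 0.0199
grip_force: 15.0
```

step_arm --deltas '[[[0, 0, 0, 0.0005, 0, 0, 18], [0, 0, 0, 0.001, 0, 0, 18]]]'

```text
time: 33.5
ee_pos: [0.5186, 0.0292, 0.1439]
eef_rot: [0.619, 0.786, -0.0, 0.0]
ft_force: [0.3, -2.5, -1.0]
width: 0.0201
grip_force: 15.0
```

Contact is starting at −2.5 N. I'll press slightly more to seat it.

step_arm --deltas '[[[0, 0, 0, 0.0004, 0, 0, 18], [0, 0, 0, 0.0004, 0, 0, 18]]]'

```text
time: 33.75
ee_pos: [0.5186, 0.0292, 0.1439]
eef_rot: [0.619, 0.786, -0.0, 0.0]
ft_force: [1.3, -4.9, -0.7]
width: 0.0197
grip_force: 15.0
```

```bash
python3 ins.py
```

```text
t 33.75 dist 42.34 lat 0.65 dz 0.2 yaw 13.55 Fd -5.1 Fe 0.1 Fz -0.7 M [-1.27 -0.32 -0.04] 0.019725856876645274
```

step_arm --deltas '[[[0, 0, 0, 0.0003, 0, 0, 18], [0, 0, 0, 0.0003, 0, 0, 20], [0, 0, 0, 0.0003, 0, 0, 24], [0, 0, 0, 0, 0, 0, 30], [0, 0, 0, 0, 0, 0, 45], [0, 0, 0, 0, 0, 0, 55]]]' --squeeze 5

```text
time: 34.5
ee_pos: [0.5184, 0.0303, 0.1438]
eef_rot: [0.618, 0.786, 0.0, -0.0]
ft_force: [0.4, -1.0, 0.7]
width: 0.0389
grip_force: 0.0
```

```bash
python3 ins.py
```

```text
t 34.5 dist 41.18 lat 0.7 dz 0.11 yaw 13.62 Fd -1.0 Fe 0.1 Fz 0.7 M [-0.08  0.04 -0.03] 0.038851404091661226
```

step_arm --deltas '[[[0, 0, 0, 0, 0, -0.01, 60], [0, 0, 0, 0, 0, -0.03, 60], [0, 0, 0, 0, 0, -0.06, 60], [0, 0, 0, 0, 0, -0.1, 60], [0, 0, 0, -0.05, 0, -0.11, 60], [0, 0, 0, -0.1, 0, -0.11, 60], [0, 0, 0, -0.15, 0, -0.11, 60], [0, 0, 0, -0.2, 0, -0.11, 60], [0, 0, 0, -0.23, 0, -0.11, 60], [0, 0, 0, -0.23, 0, -0.11, 60]]]'

```text
time: 35.75
ee_pos: [0.5721, -0.1963, 0.2543]
eef_rot: [0.62, 0.785, -0.001, 0.0]
ft_force: [-0.8, 1.6, 0.6]
width: 0.0522
grip_force: 0.0
```

Run:
```python
from st import *
t=avg("top",6);s=avg("scene",6)
print(hexang(t,(.508,.0702)),ang(t)[0],stripe(t,(.508,.0702))[0])
C=np.array([.508,.0702,.139]);d=np.array([np.cos(np.radians(103.6)),np.sin(np.radians(103.6)),0])
def crop(c,u,v,w,h,k,line=()):
    a=cv2.resize(c["img"][v-h:v+h,u-w:u+w].astype(np.float32),None,fx=k,fy=k,interpolation=cv2.INTER_CUBIC).clip(0,255)[:,:,::-1]
    return np.ascontiguousarray((255*(a/255)**.7).astype(np.uint8))
u,v=proj(t,C-.02*d).astype(int);a=crop(t,u,v,20,20,10)
u,v=proj(s,C-.02*d).astype(int);b=crop(s,u,v,20,20,10)
cv2.imwrite("pics/f1.png",np.hstack([a,b]))
```

```text
(np.float64(-18.489142976228372), np.float64(0.520195977941107), np.float64(0.05932916844026978), 1409.56) 105.94450301580824 102.5244
```

View pics/f1.png

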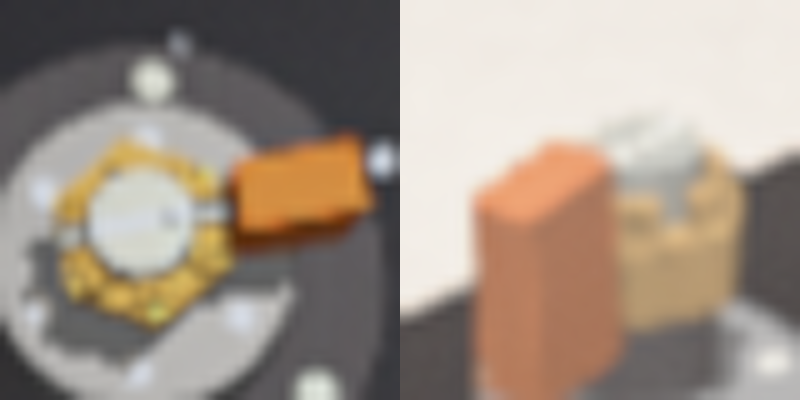

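The final crops show the pin through the nut: its tip emerges at the left slot near (70,232), and the grip sits at the right flat. I'll check the seating distance numerically.

Run:
```python
from m import *
t=avg("top",6);s=avg("scene",6); np.save("t6.npy",t["img"]);np.save("s6.npy",s["img"])
C=np.array([.508,.0702]);d=np.array([-.2351,.972]);e=np.array([.972,.2351])
for c,nm in((t,"top"),(s,"scene")):
    h=cv2.cvtColor(c["img"].astype(np.uint8),cv2.COLOR_RGB2HSV); lo=(5,150,170) if nm=="top" else (3,110,215)
    m=cv2.inRange(h,lo,(16,255,255)); n,l,st,ce=cv2.connectedComponentsWithStats(m)
    for i in range(1,n):
        if st[i][4]>25:
            v,u=np.nonzero(l==i); P=np.array([plane(c,a,b,.165)[:2] for a,b in zip(u,v)])-C
            if np.linalg.norm(P.mean(0))<.08: a=P@d*1e3;b=P@e*1e3; print(nm,st[i],ce[i].round(1),"along",a.mean().round(1),a.min().round(1),a.max().round(1),"lat",b.mean().round(1),b.min().round(1),b.max().round(1))
    # profile along the rod line beyond the stub, world z .139
print("brightness/chroma along rod line, mm from axis")
for k in list(range(-30,-13,1))+list(range(15,36,2)):
    q=[proj(t,np.r_[C+d*k*1e-3,.139]).astype(np.float32)]; px=cv2.getRectSubPix(t["img"].astype(np.float32),(1,1),tuple(map(float,q[0])))[0,0]; print(k,px.astype(int).tolist(),end="; ")
```

```text
top [262 224  12   7  70] [267.4 226.9] along -44.0 -60.6 -27.7 lat -0.2 -8.2 7.9
scene [220 156  12   8  48] [225.6 159.5] along -53.3 -71.0 -35.4 lat 5.4 -2.7 13.8
brightness/chroma along rod line, mm from axis
-30 [180, 98, 32]; -29 [166, 89, 30]; -28 [130, 71, 29]; -27 [94, 53, 29]; -26 [75, 49, 37]; -25 [82, 66, 57]; -24 [90, 84, 79]; -23 [104, 104, 100]; -22 [125, 125, 121]; -21 [145, 147, 142]; -20 [153, 155, 150]; -19 [156, 158, 152]; -18 [156, 157, 150]; -17 [156, 157, 149]; -16 [156, 157, 150]; -15 [157, 158, 153]; -14 [168, 171, 168]; 15 [130, 129, 123]; 17 [117, 111, 97]; 19 [138, 132, 117]; 21 [130, 126, 113]; 23 [110, 108, 99]; 25 [80, 79, 76]; 27 [71, 71, 70]; 29 [76, 76, 75]; 31 [92, 92, 90]; 33 [122, 121, 119]; 35 [142, 140, 138];
```

The grip's top face reads about 44 mm out, against 41 mm if upright. Sag tilt explains part of that. I'll give it a gentle nudge from behind with closed fingers to make sure it is home.

step_arm --deltas '[[[0, 0, 0, 0.03, 0, 0.03, 30], [0, 0, 0, 0.07, 0, 0.06, 10], [0, 0, 0, 0.11, 0, 0.09, 0], [0, 0, 0, 0.14, 0, 0.11, 0], [0, 0, 0, 0.165, 0, 0.1106, 0], [0, 0, 0, 0.183, 0, 0.1106, 0], [0, 0, 0, 0.189, 0, 0.1106, 0], [0, 0, 0, 0.189, 0, 0.1106, 0], [0, 0, 0, 0.189, 0, 0.1106, 0], [0, 0, 0, 0.189, 0, 0.1106, 0]]]'

```text
time: 38.2
ee_pos: [0.5282, -0.0105, 0.1433]
eef_rot: [0.619, 0.786, -0.0, 0.0]
ft_force: [-0.0, -0.3, 0.8]
width: 0.0002
grip_force: 0.0
```

```bash
python3 ins.py
```

```text
t 38.2 dist 83.17 lat 0.63 dz -0.43 yaw 13.54 Fd -0.3 Fe -0.1 Fz 0.8 M [-0.07  0.07 -0.02] 0.0002425121432092361
```

step_arm --deltas '[[[0, 0, 0, 0.001, 0, 0, 0], [0, 0, 0, 0.002, 0, 0, 0], [0, 0, 0, 0.004, 0, 0, 0], [0, 0, 0, 0.006, 0, 0, 0], [0, 0, 0, 0.008, 0, 0, 0], [0, 0, 0, 0.01, 0, 0, 0]]]'

```text
time: 38.95
ee_pos: [0.5261, -0.0007, 0.1436]
eef_rot: [0.619, 0.786, 0.0, 0.001]
ft_force: [1.2, -5.9, 4.5]
width: 0.0007
grip_force: 3.0
```

step_arm --deltas '[[[0, 0, 0, 0.001, 0, 0, 0], [0, 0, 0, 0.002, 0, 0, 0]]]'

```text
time: 39.2
ee_pos: [0.5261, 0.0, 0.1441]
eef_rot: [0.619, 0.785, -0.0, 0.001]
ft_force: [1.3, -9.9, 5.8]
width: 0.0006
grip_force: 4.8
```

step_arm --deltas '[[[0, 0, 0, 0.0005, 0, 0, 0], [0, 0, 0, 0.001, 0, 0, 0]]]'

```text
time: 39.45
ee_pos: [0.5261, 0.0003, 0.1443]
eef_rot: [0.619, 0.785, -0.0, 0.002]
ft_force: [2.1, -10.8, 6.9]
width: 0.0003
grip_force: 5.6
```

```bash
python3 ins.py
```

```text
t 39.45 dist 72.21 lat 1.15 dz 0.56 yaw 13.46 Fd -11.0 Fe -0.5 Fz 6.9 M [-2.15 -0.36  0.01] 0.00032497060515334405
```

It meets hard contact at about 11 N, so I'll back away and re-measure.

step_arm --deltas '[[[0, 0, 0, -0.002, 0, 0, 0], [0, 0, 0, -0.005, 0, 0, 0], [0, 0, 0, -0.015, 0, 0, 0], [0, 0, 0, -0.04, 0, 0, 0], [0, 0, 0, -0.08, 0, -0.03, 0], [0, 0, 0, -0.12, 0, -0.06, 0], [0, 0, 0, -0.16, 0, -0.1, 0], [0, 0, 0, -0.2, 0, -0.11, 0], [0, 0, 0, -0.2, 0, -0.11, 0], [0, 0, 0, -0.2, 0, -0.11, 0]]]'

```text
time: 40.7
ee_pos: [0.5718, -0.191, 0.2525]
eef_rot: [0.618, 0.786, -0.0, -0.001]
ft_force: [0.4, 0.5, 0.8]
width: 0.0005
grip_force: 0.0
```

Run:
```python
from st import *
t=avg("top",6);s=avg("scene",6)
C=np.array([.508,.0702]);d=np.array([-.2351,.972]);e=np.array([.972,.2351])
def top(t):
    m=cv2.inRange(cv2.cvtColor(t["img"].astype(np.uint8),cv2.COLOR_RGB2HSV),(5,150,170),(16,255,255)); n,l,st,ce=cv2.connectedComponentsWithStats(m)
    for i in range(1,n):
        if st[i][4]>25:
            P=plane(t,*ce[i],.165)[:2]-C
            if np.linalg.norm(P)<.08: print("top along",(P@d*1e3).round(1),"lat",(P@e*1e3).round(1))
def rod(t): print("rod row",[int(cv2.getRectSubPix(t["img"].astype(np.float32),(1,1),tuple(map(float,proj(t,np.r_[C+d*k*1e-3,.139]))))[0,0,0]) for k in(-29,-28,-27,-26,-25,-24,-23,-22,-21,17,19,21,23,25,27,29)])
def sc(s):
    m=cv2.inRange(cv2.cvtColor(s["img"].astype(np.uint8),cv2.COLOR_RGB2HSV),(3,100,90),(16,255,255)); n,l,st,ce=cv2.connectedComponentsWithStats(m)
    for i in range(1,n):
        if st[i][4]>150 and abs(ce[i][0]-226)<25 and ce[i][1]<205: print("scene",st[i],ce[i].round(2))
top(t);rod(t);sc(s);print(ang(t)[0])
t["img"]=np.load("t6.npy");s["img"],n=np.load("s6.npy"),s["img"];top(t);rod(t);sc(s)
print(proj(s,np.r_[C-.041*d,.135]))
cv2.imwrite("pics/f2.png",cv2.resize(n[135:195,200:255].astype(np.float32),None,fx=10,fy=10,interpolation=cv2.INTER_CUBIC).clip(0,255)[:,:,::-1].astype(np.uint8))
```

```text
top along -43.5 lat -0.2
rod row [170, 138, 105, 82, 77, 72, 77, 89, 103, 114, 134, 130, 120, 102, 77, 77]
scene [219 156  18  27 351] [226.84 169.19]
105.31987233720541
top along -44.0 lat -0.2
rod row [166, 130, 94, 75, 82, 90, 104, 125, 145, 117, 138, 130, 110, 80, 71, 76]
scene [219 156  27  27 378] [227.69 169.44]
[227.05235322 167.44017094]
```

View pics/f2.png

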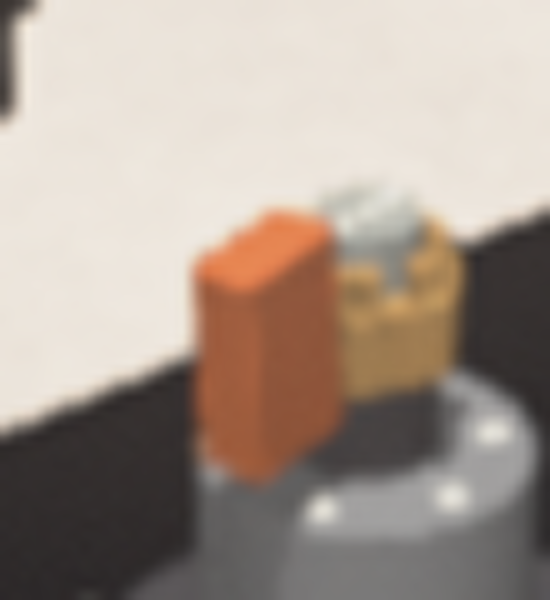

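The grip sits flush against the nut flat, with its right edge at about (335,330), and the rod tip protrudes from the far slot. The arm is clear of everything, so I'll hand in.

```bash
python3 -c "
from bench import r; print(r.close_job())"
```

```text
the job is handed in; nothing more can be done
None
```

I tightened the nut clockwise to its next slot, pushed the orange pin through slot and hole until it met firm contact with the nut (highest reading 11 N), and let go. I handed the job in at about 41 s with the arm clear; no verdict came back.

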